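Change the filter at the back of the optical rail

ROBOT

A 7-joint arm with a two-finger parallel gripper is mounted at the origin on a cart in front of the work surface, level with it; the furniture and walls round the work are solid. World frame = base frame: x ahead of the robot, y to its left, z up, the work surface at z = 0. Lengths are in m, angles in rad, forces in N, time in s.
With the tool pointing down it reaches from about 0.35 to 0.9 m from the base axis. Payload 19.9 kg.
Tool frame: the origin (TCP) lies at the very end of the fingers, on their centre line; the grasp point (between the pads) lies env.grip_point_offset behind it (env.grip_point_offset is the distance from the TCP to the grasp point, in m); z points along the fingers, y is the line along which they close (so a half turn about z gives the same grasp; the last joint's range is limited). The gripper opens to 85 mm and grips with 20 to 120 N. Pads are 22 mm wide; open, the fingers measure 114 mm over their backs; the gripper's body (76 mm by 85 mm) begins 54 mm behind the grasp point. The pads swing forward as they close: fully open they stand 13 mm farther back than shut.
Start: joints at [-1.224, 0.417, -0.01, 1.614, 0.005, 1.111, -0.053], TCP at [0.236, 0.579, 0.231] pointing down, gripper open.
Joint ranges: [-2.81, 2.81], [-0.39, 2.02], [-1.27, 1.25], [0.06, 2.57], [-1.19, 4.33], [0.19, 2], [-2.82, 2.82]. Speed limits (rad/s): [1.89, 1.89, 2.39, 2.39, 3.01, 3.01, 3.01].

INTERFACE

Orientations are given as a unit quaternion [w, x, y, z].
In Python, from station import env gives the robot as it stands. Calls block until the motion is done:
- env.move_ptp(position, orientation): joint-space move of the TCP to a pose.
- env.move_l(position, max_speed=0.15, attitude=None, force_limit=None): straight line of the TCP; attitude=None keeps the orientation; max_speed is the mean speed in m/s. With force_limit (N) it stops when the force on the tool has changed by that much, and returns True; else False.
- env.set_joints(angles): joint-space move.
- env.let_go() and env.close_gripper(force=None): open the fingers fully, or close them until they stop; force is the grip in N (None keeps the last).
- env.sleep(seconds).
- env.inverse_kinematics(position, orientation): joint angles nearest the present ones, or None.
- env.get_obs(): the state.
- env.capture(name): name is "scene" or "side" or "wrist"; returns the picture (420x560x3 uint8, blue, green, red); there is no depth.
- env.camera_params(name): a dict with "intrinsics" (3x3 intrinsics, pixels), "xyz" and "orientation" of the camera in the world. Camera axes: x right, y down, z forward; pixel columns grow to the right and rows downward; lengths in m; the calibration is good to about 2 mm. A picture is of the moment at which its call begins: read the wrist's pose just before it. camera_params takes no time and is no camera call; for the wrist camera it gives the pose at the moment of the call.
A pose or a line that the arm cannot do raises env.PlanningError and nothing moves.
- env.hand_in(): hands the job in; it is judged then, once.
The state is a dict: "clock": time; "joints": joint angles; "qvel": joint speeds; "tau": joint torques, N m; "tcp_pos": TCP position; "ee_rot": TCP orientation; "ft_force": force on the tool from outside, world axes, zero at the start; "moment": the same for the moment, N m; "width": opening from 0.0 (shut) to 1.0 (fully open); "finger_force": force on a finger pad.
Only numpy, scipy, OpenCV 4.12 (cv2) and the standard library are available. Lean on these libraries where they do the work, as an engineer would, in place of code of your own. Each camera call takes 0.05 s, during which the arm holds its last target. There are 200 camera calls.

TASK

Change the filter on the optical rail, red for green: riders come off and on only over the open front end, so first take off the two in front (lens and pinhole) and park both on the grey felt pad, then stand the red filter in the free seat of the wooden stand, facing like its neighbours. Slide the green filter in to the place where the red one was, and then the other two back, each to the very place where it stood, all facing along the rail. Keep all riders upright and do not shift the blue filter or the beaker.

Things in the scene. Friction and masses are not known exactly. Their poses are not given: they have to be found in the camera images.
- rail: Fixed. Black plate 6 mm thick (riders stand on it), C-channel, grey lamp 115 mm high at the back. Origin under plate on centre line; +x to the lamp. x -60..152 mm: 62 wide, lips 13 to 17 mm above the plate leave a 30 mm slot: riders only slide (pushed down or tilted they jam). x -150..-60: open bay, flared guides at -96..-60; a rider at x = -108 is clear of the lips: lift, set down there.
- red_filter: Rider with RED frame and red glass, the filter; always rearmost in the rail, next to the lamp. Foot 54 mm dia., 8 thick; post; upright square frame 44 wide (y), 44 high, 14 thick, 48 to 92 mm above the foot's underside. 0.2 kg, loose. Origin: centre of the foot's underside, z up, x = the way it faces. Grip across the 44 mm, 70 mm up.
- lens: Rider with BRASS (yellow metal) frame and clear lens; in the rail, first or second from the front. Foot 54 mm dia., 8 thick; post; upright square frame 44 wide (y), 44 high, 14 thick, 48 to 92 mm above the foot's underside. 0.2 kg, loose. Origin: centre of the foot's underside, z up, x = the way it faces. Grip across the 44 mm, 70 mm up.
- pinhole: Rider with BLACK frame, black disc with a small white dot; in the rail, first or second from the front. Foot 54 mm dia., 8 thick; post; upright square frame 44 wide (y), 44 high, 14 thick, 48 to 92 mm above the foot's underside. 0.2 kg, loose. Origin: centre of the foot's underside, z up, x = the way it faces. Grip across the 44 mm, 70 mm up.
- stand: Fixed wooden block 250 x 86 x 20 mm, left or right of the rail, with three round seats at x = -78, 0, +78 mm (y 0), each 70 mm across, 10 mm deep (floor 10 mm above origin). The seat at x = -78, nearest the robot, is free; the filters in the other two face along the block's x. Origin: centre of underside, z up.
- green_filter: Rider with GREEN frame in the middle or far seat of the stand at the start. Foot 54 mm dia., 8 thick; post; upright square frame 44 wide (y), 44 high, 14 thick, 48 to 92 mm above the foot's underside. 0.2 kg, loose. Origin: centre of the foot's underside, z up, x = the way it faces. Grip across the 44 mm, 70 mm up.
- blue_filter: Rider with BLUE frame in the middle or far seat of the stand; stays there. Foot 54 mm dia., 8 thick; post; upright square frame 44 wide (y), 44 high, 14 thick, 48 to 92 mm above the foot's underside. 0.2 kg, loose. Origin: centre of the foot's underside, z up, x = the way it faces. Grip across the 44 mm, 70 mm up.
- pad: Fixed grey felt pad 180 (x) x 120 (y) x 4 mm on the bench, on the other side of the rail from the stand: the parking place. Origin: centre of its underside, z up.
- beaker: Small empty glass beaker, 52 mm across, 70 mm high, a loose bystander behind the work. Origin: centre of its underside.

How it is judged:
On the way, in this order (a step that is already met when the one before it is completed fails the run):
1. the lens and the pinhole both stand upright on the felt pad, released, at the same time (x of lens in the frame of pad between -0.09 and 0.09 m and y of lens in the frame of pad between -0.06 and 0.06 m and z of lens in the frame of pad between -0.005 and 0.01 m and angle between each of lens, pinhole's own z axis and vertical below 0.12 rad and linear speed of each of lens, pinhole below 0.02 m/s and contact force between the fingers and lens below 0.2 N and x of pinhole in the frame of pad between -0.09 and 0.09 m and y of pinhole in the frame of pad between -0.06 and 0.06 m and z of pinhole in the frame of pad between -0.005 and 0.01 m and contact force between the fingers and pinhole below 0.2 N), for 0.2 s.
2. the red filter stands in the free seat of the stand, upright and released (x of red_filter in the frame of stand between -0.092 and -0.064 m and y of red_filter in the frame of stand between -0.014 and 0.014 m and z of red_filter in the frame of stand between -0.005 and 0.014 m and angle between red_filter's own z axis and vertical below 0.12 rad and linear speed of red_filter below 0.02 m/s and contact force between the fingers and red_filter below 0.2 N and angle between the x axis of red_filter and the x axis of stand, either way round below 0.35 rad), for 0.2 s.
At the end, for the whole second after the job is handed in: Red filter in the free seat (14 mm, facing along the stand within 20 deg); green in the rail 97 to 133 mm along its x; lens and pinhole in the rail within 15 mm of their starts; these facing along it within 17 deg; blue within 15, beaker 20 mm of their starts; riders upright, at rest, released (all of step 2 and x of green_filter in the frame of rail between 0.097 and 0.133 m and y of green_filter in the frame of rail between -0.015 and 0.015 m and z of green_filter in the frame of rail below 0.011 m and angle between each of green_filter, lens, pinhole, blue_filter's own z axis and vertical below 0.12 rad and linear speed of each of green_filter, lens, pinhole below 0.02 m/s and contact force between the fingers and green_filter below 0.2 N and angle between the x axis of each of green_filter, lens, pinhole and the x axis of rail, either way round below 0.3 rad and distance of each of lens, pinhole, blue_filter from where it was at the start of the episode below 0.015 m and contact force between the fingers and lens below 0.2 N and contact force between the fingers and pinhole below 0.2 N and distance of beaker from where it was at the start of the episode below 0.02 m); the robot touches nothing.
It fails at once if a rider is tipped over (more than 35 degrees) (angle between any of lens, pinhole, red_filter, green_filter, blue_filter's own z axis and vertical above 0.6 rad).
It fails at once if the beaker or the blue filter is pushed away by more than 30 mm (distance of any of blue_filter, beaker from where it was at the start of the episode above 0.03 m).
It also fails if it takes over 134 s, if anything falls off the work surface, if the arm or the gripper's body presses on something with over 40 N, if the wrist force passes 120 N, or if a joint passes its speed limit or range.

## Working session

There is one attempt and no reset: what is moved stays moved. The work goes in short steps, each a Python script; the robot and the scene stay as the last script left them, time stands still between calls to the robot, and variables do not carry over. Pictures are saved under pics/ and viewed, at most 14 in all, crops included, and the job is handed in when it is done.

```bash
ls; mkdir -p pics; python3 - <<'E'
from station import env
import cv2
print(env.grip_point_offset, env.get_obs())
for n in("scene","side","wrist"):
    p=env.camera_params(n);print(n,p)
    cv2.imwrite(f"pics/{n}0.png",env.capture(n))
E
```

```text
pics
0.0187 {'clock': 0.0, 'joints': array([-1.22450672,  0.4179739 , -0.01029833,  1.61420638,  0.00472239,
        1.11069135, -0.05302784]), 'qvel': array([-1.02180714e-03, -1.93383993e-03, -9.20679050e-04,  1.62199116e-03,
       -8.84857295e-05, -7.28328626e-05,  1.35895876e-03]), 'tau': array([ 4.28181093e-04, -8.64444637e+01,  6.79281559e-01, -4.34906173e+01,
        1.90895103e-02,  7.54573586e-03, -8.19668855e-06]), 'tcp_pos': array([0.23622126, 0.57824891, 0.2306468 ]), 'ee_rot': array([-6.40823628e-05,  1.92688884e-01,  9.81259700e-01, -6.24672570e-04]), 'ft_force': array([ 0.11270206, -0.42508421, -0.72709798]), 'moment': array([-0.00259191, -0.02051407,  0.00492828]), 'finger_force': 0.0, 'width': 1.0027075296726757}
scene {'intrinsics': array([[425.21284704,   0.        , 281.58774658],
       [  0.        , 425.21284704, 207.22178083],
       [  0.        ,   0.        ,   1.        ]]), 'xyz': array([0.2688639 , 0.46201378, 0.70448624]), 'orientation': array([ 0.11197137, -0.29060355,  0.89180756, -0.32816346])}
side {'intrinsics': array([[483.44085781,   0.        , 282.74494569],
       [  0.        , 483.44085781, 210.4882309 ],
       [  0.        ,   0.        ,   1.        ]]), 'xyz': array([ 0.42346393, -0.7615205 ,  0.732898  ]), 'orientation': array([-0.40779514,  0.90621815, -0.10204993,  0.04536086])}
wrist {'intrinsics': array([[371.09837415,   0.        , 286.413529  ],
       [  0.        , 371.09837415, 208.56379336],
       [  0.        ,   0.        ,   1.        ]]), 'xyz': array([0.16228046, 0.60822967, 0.37276268]), 'orientation': array([0.13131623, 0.81961159, 0.55077582, 0.08740069])}
```

View pics/scene0.png

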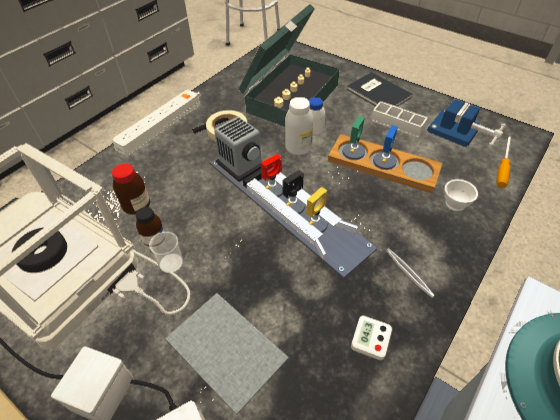

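View pics/side0.png

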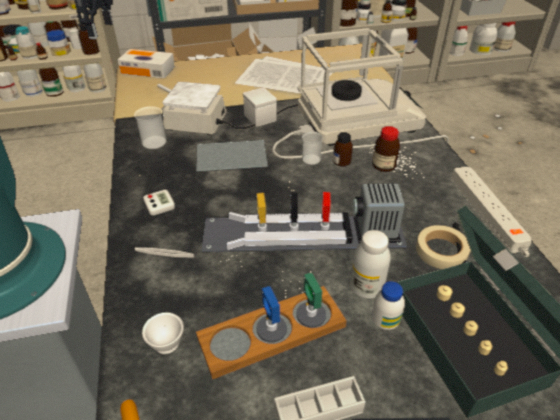

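The scene picture shows the rail with its front end at about (355,260) and lamp at (238,150). Red is at (270,167), pinhole at (292,187) and lens at (317,205). The stand's free seat is at (417,168), blue is in the middle, green is far, and the pad is at (227,350). I'll enlarge both views to read the points.

```bash
python3 - <<'E'
import cv2
def crop(f,o,x0,y0,x1,y1,s):
    a=cv2.imread(f)[y0:y1,x0:x1]; a=cv2.resize(a,None,fx=s,fy=s,interpolation=cv2.INTER_CUBIC)
    for x in range((x0+19)//20*20,x1,20):
        cv2.putText(a,str(x),((x-x0)*s,10),0,.35,(0,255,255));cv2.line(a,((x-x0)*s,12),((x-x0)*s,20),(0,255,255))
    for y in range((y0+19)//20*20,y1,20):
        cv2.putText(a,str(y),(0,(y-y0)*s+4),0,.35,(0,255,255));cv2.line(a,(25,(y-y0)*s),(33,(y-y0)*s),(0,255,255))
    cv2.imwrite(o,a)
crop("pics/scene0.png","pics/s1.png",200,100,460,280,3)
crop("pics/side0.png","pics/d1.png",185,180,415,370,3)
E
```

```text
(no output)
```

View pics/s1.png

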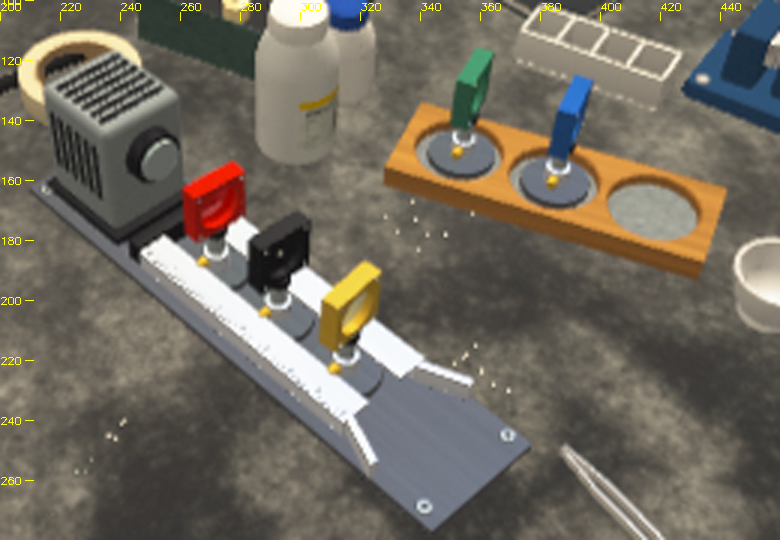

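View pics/d1.png

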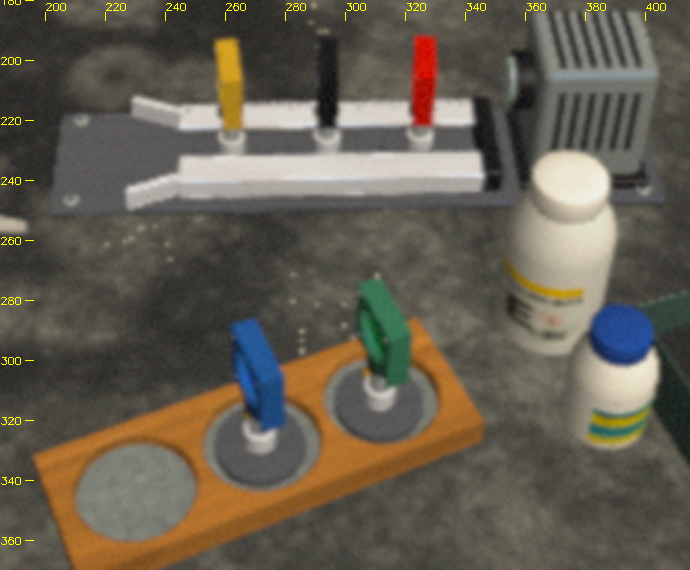

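Both crops are clear. In the side view the frames centre at lens (262,208), pinhole (294,208), red (326,207), blue (271,305) and green (313,291). In the scene view they are at (317,202), (293,185), (271,168), (391,139) and (358,130). I'll triangulate these.

```bash
cat > h.py <<'E'
import numpy as np, cv2
from scipy.spatial.transform import Rotation as R
from station import env
def ray(n,uv,p=None):
    p=p or env.camera_params(n); w,x,y,z=p["orientation"]
    d=R.from_quat([x,y,z,w]).as_matrix()@np.linalg.inv(p["intrinsics"])@[uv[0],uv[1],1]
    return p["xyz"],d/np.linalg.norm(d)
def at_z(n,uv,z,p=None):
    o,d=ray(n,uv,p); return o+d*(z-o[2])/d[2]
def tri(a,b,names=("scene","side")):
    A=np.zeros((3,3));y=np.zeros(3);rs=[ray(n,u) for n,u in zip(names,(a,b))]
    for o,d in rs: M=np.eye(3)-np.outer(d,d);A+=M;y+=M@o
    p=np.linalg.solve(A,y); return p,[np.linalg.norm(np.cross(p-o,d)) for o,d in rs][0]
def proj(n,P,p=None):
    p=p or env.camera_params(n); w,x,y,z=p["orientation"]
    q=p["intrinsics"]@R.from_quat([x,y,z,w]).as_matrix().T@(np.asarray(P)-p["xyz"]); return q[:2]/q[2]
E
python3 - <<'E'
from h import *
np.set_printoptions(precision=4,suppress=True)
s=lambda u,v:(200+u/3,100+v/3); d=lambda u,v:(185+u/3,180+v/3)
for n,a,b in [("lens",s(351,307),d(230,85)),("pin",s(279,255),d(328,83)),("red",s(214,203),d(424,82)),("green",s(473,90),d(384,333)),("blue",s(572,118),d(258,375)),("freeseat",s(654,206),d(136,491)),("beaker",(166,252),(312,147))]: print(n,*tri(a,b))
print("rail front scene",at_z("scene",s(431,530),.006),at_z("scene",s(531,445),.006),"back",at_z("scene",s(30,183),.006))
print("rail front side",at_z("side",d(50,213),.006),at_z("side",d(62,115),.006),"back",at_z("side",d(663,203),.006))
print("stand scene",[at_z("scene",s(*c),.02)[:2] for c in((420,103),(386,167),(726,186),(700,263))])
print("stand side",[at_z("side",d(*c),.02)[:2] for c in((33,456),(417,318),(485,423),(80,570))])
print("pad",[at_z("scene",c,.004)[:2] for c in((221,293),(288,355),(237,410),(166,338))],[at_z("side",c,.004)[:2] for c in((197,145),(267,142),(267,165),(197,168))])
print("seats",[at_z("scene",s(*c),.02)[:2] for c in((654,206),(553,180),(459,151))],[at_z("side",d(*c),.02)[:2] for c in((136,491),(262,443),(382,399))])
E
```

```text
lens [ 0.5454 -0.021   0.0741] 0.0014213466858523215
pin [ 0.6118 -0.0329  0.0728] 0.0015808610093725277
red [ 0.6773 -0.0469  0.0734] 0.0007972910336712396
green [ 0.5893 -0.257   0.0784] 0.0018043086327050378
blue [ 0.5128 -0.2704  0.0791] 0.0017811236998048177
freeseat [ 0.4382 -0.2872  0.0164] 0.0009019303025479199
beaker [0.7234 0.2242 0.0378] 8.440882788127068e-05
rail front scene [0.4301 0.0543 0.006 ] [ 0.41   -0.0408  0.006 ] back [ 0.8527 -0.0334  0.006 ]
rail front side [ 0.413  -0.0476  0.006 ] [0.4316 0.0509 0.006 ] back [ 0.8294 -0.133   0.006 ]
stand scene [array([ 0.6441, -0.2834]), array([ 0.6255, -0.2011]), array([ 0.4008, -0.3362]), array([ 0.384 , -0.2476])]
stand side [array([ 0.3844, -0.253 ]), array([ 0.6295, -0.2043]), array([ 0.646 , -0.2894]), array([ 0.4025, -0.3314])]
pad [array([0.5961, 0.2165]), array([0.4278, 0.238 ]), array([0.4411, 0.3542]), array([0.6148, 0.3376])] [array([0.4397, 0.3502]), array([0.6258, 0.3224]), array([0.605 , 0.2195]), array([0.4302, 0.2464])]
seats [array([ 0.4364, -0.2833]), array([ 0.5122, -0.2643]), array([ 0.5883, -0.2509])] [array([ 0.439 , -0.2893]), array([ 0.5151, -0.2738]), array([ 0.5915, -0.2593])]
```

```bash
cat >> h.py <<'E'
YR=-0.2; O=np.array([0.568,-0.0255])
def quat(yaw): a=yaw+np.pi; return np.array([0,np.cos(a/2),np.sin(a/2),0])
def rail(x,y=0): c,s=np.cos(YR),np.sin(YR); return O+[c*x-s*y,s*x+c*y]
E
python3 - <<'E'
from h import *
env.move_ptp([*rail(-0.02),0.30],quat(YR))
o=env.get_obs();p=env.camera_params("wrist");im=env.capture("wrist")
print(o["clock"],o["joints"].round(2),o["tcp_pos"],o["ft_force"])
np.save("p1.npy",p,allow_pickle=True); cv2.imwrite("pics/w1raw.png",im)
def pl(P,c):
    q=np.array([proj("wrist",x,p) for x in P]); cv2.polylines(a,[np.round(q*64/1).astype(int)],False,c,1,cv2.LINE_AA,shift=6)
S=1.4;a=im.copy()
def L(pts,z,c): pl([[*rail(*t),z] for t in pts],c)
L([(-.15,-.2),(-.15,.2)],.006,(0,255,255))
for y in(-.015,.015): L([(-.06,y),(.15,y)],.023,(0,255,0))
for y in(-.031,.031): L([(-.06,y),(.15,y)],.023,(255,0,255))
L([(-.06,-.05),(-.06,.05)],.023,(0,255,0))
for x in(-.0225,.045,.113): L([(x-.007,-.022),(x+.007,-.022),(x+.007,.022),(x-.007,.022),(x-.007,-.022)],.098,(255,255,0))
cv2.imwrite("pics/w1.png",cv2.resize(a,None,fx=S,fy=S,interpolation=cv2.INTER_CUBIC))
E
```

```text
2.5667 [-0.48  0.24  0.55  1.74 -0.14  1.2   1.48] [ 0.54845815 -0.0206521   0.299852  ] [-0.29660444  0.60566458 -0.33096373]
```

View pics/w1.png

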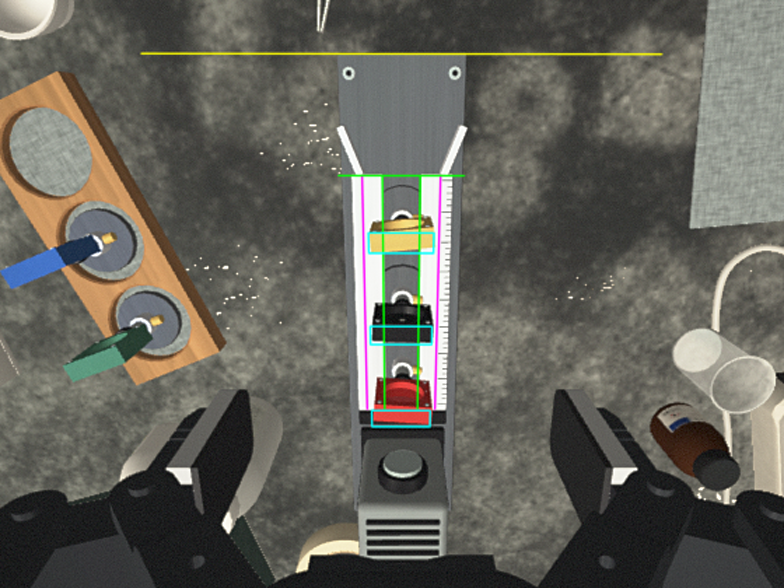

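The overlay matches the slot, lip ends, front edge and all three frame tops, so the rail model is good. Lens off first.

```bash
cat >> h.py <<'E'
GZ=0.070-env.grip_point_offset      # TCP above a rider's underside
PAD=np.array([0.5225,0.286]); YP=-0.15
YS=0.195; SO=np.array([0.5145,-0.2685])
def fr(o,yaw,x,y=0): c,s=np.cos(yaw),np.sin(yaw); return o+[c*x-s*y,s*x+c*y]
pad=lambda x,y=0: fr(PAD,YP,x,y)
stand=lambda x,y=0: fr(SO,YS,x,y)
def st(t):
    o=env.get_obs(); print(t,"t%.1f"%o["clock"],o["tcp_pos"].round(4),"F",o["ft_force"].round(1),"ff %.1f w %.3f"%(o["finger_force"],o["width"]))
def go(xy,z,v=0.25,**k): return env.move_l([*xy,z],max_speed=v,**k)
def grip(xy,base,yaw,zup=0.16):
    env.move_ptp([*xy,zup],quat(yaw)); go(xy,base+GZ,0.15); env.close_gripper(40); st("grip")
def release(zup=0.16):
    p=env.get_obs()["tcp_pos"]; env.let_go(); st("released"); go(p[:2],zup)
def pull(x):
    p=rail(x); go(p,.006+GZ+.002,.05)
    if go(rail(-.110),.006+GZ+.002,.12,force_limit=15): st("BLOCKED"); raise SystemExit
    st("pulled"); go(rail(-.110),.17)
E
python3 - <<'E'
from h import *
grip(rail(-.0225),.006,YR); pull(-.0225)
p=pad(.045); go(p,.17,.3); go(p,.0045+GZ,.1); st("set"); release()
cv2.imwrite("pics/side2.png",env.capture("side"))
E
```

```text
grip t4.5 [ 0.5464 -0.021   0.058 ] F [-1.8  0.2  7.1] ff 39.7 w 0.513
pulled t5.7 [ 0.461  -0.0037  0.0595] F [-0.3 -0.1 -1.7] ff 40.9 w 0.512
set t8.7 [0.5673 0.2794 0.0561] F [ 0.2 -1.1 -0.3] ff 41.1 w 0.511
released t9.2 [0.567  0.2793 0.0558] F [ 0.5 -1.2 -0. ] ff 0.0 w 0.998
```

View pics/side2.png

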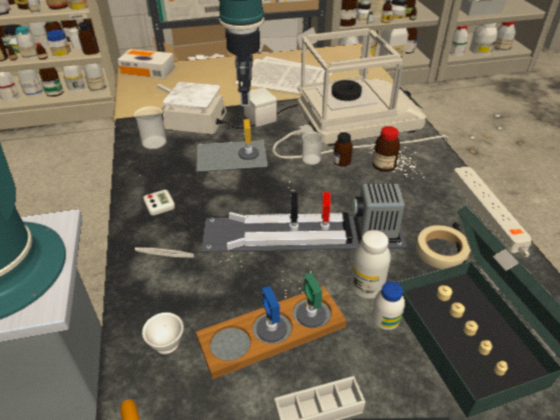

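The lens stands upright on the pad at about (249,150), and nothing else moved. Pinhole next, then red.

```bash
python3 - <<'E'
from h import *
grip(rail(.045),.006,YR); pull(.045)
p=pad(-.045); go(p,.17,.3); go(p,.0045+GZ,.1); st("set"); release()
env.sleep(.4)
grip(rail(.113),.006,YR,.19); pull(.113)
p=stand(-.078); go(rail(-.11),.20); env.move_ptp([*p,.20],quat(YS)); cv2.imwrite("pics/wr3.png",env.capture("wrist"))
go(p,.0105+GZ,.1,force_limit=15); st("set"); release(.20); env.sleep(.4)
cv2.imwrite("pics/side3.png",env.capture("side"))
a=env.capture("scene")[100:380,160:460];cv2.imwrite("pics/scene3.png",cv2.resize(a,None,fx=2,fy=2,interpolation=cv2.INTER_CUBIC))
E
```

```text
grip t12.3 [ 0.6125 -0.0345  0.058 ] F [-0.4 -0.3  6.3] ff 40.7 w 0.513
pulled t14.0 [ 0.4608 -0.0038  0.0593] F [-0.2 -0.6 -2.3] ff 41.0 w 0.509
set t17.0 [0.4783 0.2929 0.056 ] F [-0.2 -0.4 -1.9] ff 41.2 w 0.511
released t17.5 [0.478  0.2927 0.0558] F [-0.2  0.3 -0.1] ff 0.0 w 1.000
grip t21.5 [ 0.6791 -0.0481  0.058 ] F [-1.6  0.6  6.5] ff 40.8 w 0.515
pulled t23.7 [ 0.4605 -0.0038  0.0593] F [ 0.1 -0.3 -2.2] ff 40.9 w 0.514
set t27.1 [ 0.4377 -0.2836  0.062 ] F [-2.   2.1 10.8] ff 42.6 w 0.512
released t27.6 [ 0.437  -0.2832  0.0609] F [0.  0.3 0.7] ff 0.0 w 1.000
```

View pics/side3.png

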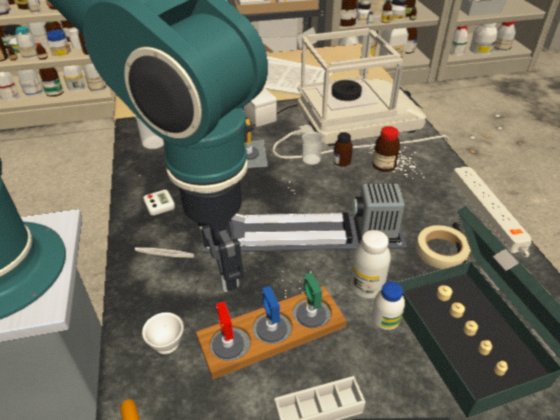

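View pics/scene3.png

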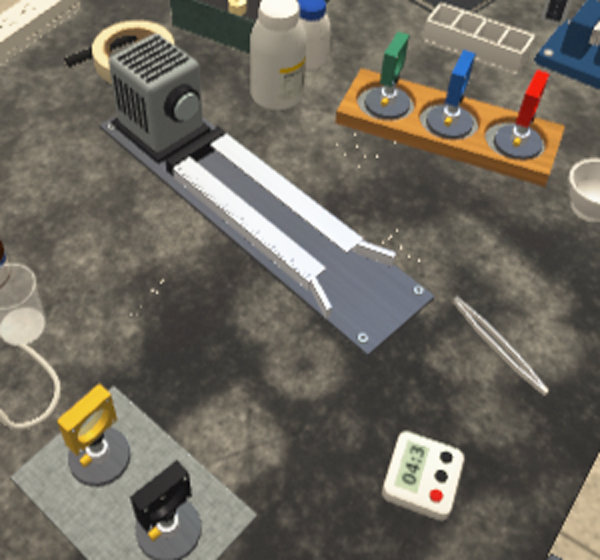

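Red sits upright in the free seat, facing like its neighbours. The lens and pinhole stand on the pad. Before taking green I'll check how close the bottles are.

```bash
python3 - <<'E'
from h import *
print(tri((299,103),(375,241)),tri((317,103),(392,292)),at_z("side",(368,297),0),at_z("side",(388,334),0),stand(.078),rail(.113))
E
```

```text
(array([ 0.71724678, -0.20804222,  0.12537976]), np.float64(0.0011785557712722442)) (array([ 0.7210064 , -0.28923784,  0.07844589]), np.float64(0.0013876391626275056)) [ 0.70923565 -0.23302786  0.        ] [ 0.71495041 -0.31877601  0.        ] [ 0.59102172 -0.25338621] [ 0.67874752 -0.04794963]
```

```bash
cat >> h.py <<'E'
def insert(x):
    go(rail(-.11),.006+GZ+.003,.12,force_limit=15); st("in bay")
    if go(rail(x),.006+GZ+.003,.12,force_limit=12): st("BLOCKED"); raise SystemExit
    go(rail(x),.006+GZ+.0005,.04,force_limit=8); st("slid"); release(.19)
E
python3 - <<'E'
from h import *
p=np.array([.590,-.2545]); grip(p,.010,YS,.20); go(p,.20); st("up")
env.move_ptp([*rail(-.11),.20],quat(YR)); insert(.113)
cv2.imwrite("pics/side4.png",env.capture("side"))
E
```

```text
grip t31.0 [ 0.5903 -0.2545  0.0618] F [-0.9  0.5  6.5] ff 40.1 w 0.507
up t31.7 [ 0.5895 -0.2539  0.1986] F [-0.4  0.1 -4.1] ff 41.2 w 0.507
in bay t34.1 [ 0.4606 -0.0037  0.0608] F [-0.5 -0.2 -2. ] ff 41.1 w 0.507
slid t36.4 [ 0.6788 -0.0479  0.0579] F [ 1.2 -0.5 -0.6] ff 41.3 w 0.509
released t36.8 [ 0.6788 -0.0479  0.0578] F [ 0.1 -0.8  0.3] ff 0.0 w 1.000
```

View pics/side4.png

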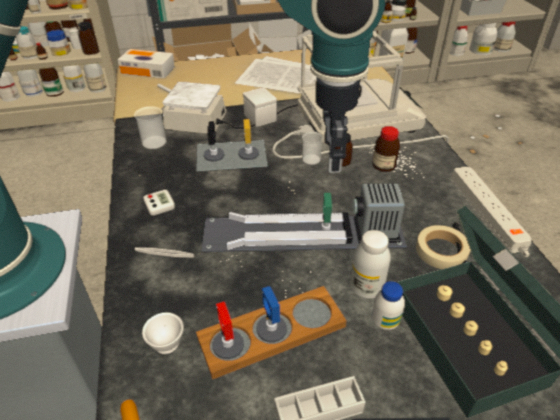

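Green is in the rail at (327,210), the place red had. The pinhole and lens stand on the pad at (212,145) and (249,145), and go back next.

```bash
python3 - <<'E'
from h import *
for px,x in((-.045,.045),(.045,-.0225)):
    p=pad(px); env.move_ptp([*p,.19],quat(YR)); grip(p,.004,YR,.19); go(p,.18); go(rail(-.11),.18,.3); insert(x)
env.move_ptp([*rail(-.02),.30],quat(YR)); env.sleep(.5); st("end")
p=env.camera_params("wrist"); im=env.capture("wrist")
for x in(-.0225,.045,.113):
    q=np.array([proj("wrist",[*rail(x+a,b),.098],p) for a,b in((-.007,-.022),(.007,-.022),(.007,.022),(-.007,.022))])
    cv2.polylines(im,[np.round(q).astype(int)],True,(255,255,0),1)
cv2.imwrite("pics/w5.png",cv2.resize(im,None,fx=1.4,fy=1.4,interpolation=cv2.INTER_CUBIC))
cv2.imwrite("pics/side5.png",env.capture("side"))
E
```

```text
grip t40.8 [0.4782 0.293  0.0558] F [-1.5 -0.5  8.5] ff 40.4 w 0.510
in bay t43.7 [ 0.4606 -0.0036  0.0608] F [-0.4 -0.6 -1.5] ff 41.2 w 0.513
slid t45.4 [ 0.6121 -0.0343  0.0579] F [-0.6  0.5  1.2] ff 41.4 w 0.511
released t45.9 [ 0.6121 -0.0345  0.0578] F [-0.3  0.5  0.3] ff 0.0 w 0.997
grip t49.6 [0.5673 0.2796 0.0559] F [-1.7  0.9  6.7] ff 40.3 w 0.515
in bay t52.5 [ 0.4606 -0.0036  0.0608] F [-1.2 -0.3 -1.1] ff 41.1 w 0.507
slid t53.7 [ 0.5458 -0.0208  0.058 ] F [ 0.3 -0.2  2.2] ff 41.3 w 0.516
released t54.2 [ 0.5459 -0.021   0.0578] F [ 0.  -0.2 -0.2] ff 0.0 w 1.001
end t55.9 [ 0.5484 -0.0216  0.2998] F [ 0.3  0.2 -0. ] ff 0.0 w 0.998
```

View pics/w5.png

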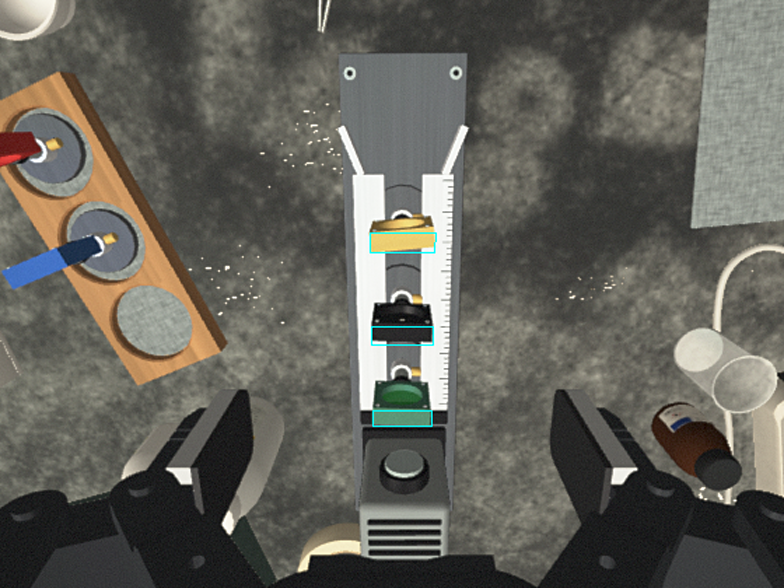

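The lens, pinhole and green frame tops lie on the original boxes, at rows 242, 335 and 418. Red is in its seat, and blue and the beaker look the same as in the first picture.

```bash
python3 -c "
from station import env
print(env.hand_in())"
```

```text
the job is handed in; nothing more can be done
None
```

The filter change is done and handed in at about 56 s of the 134 s allowed: red is in the stand's free seat, green is in red's old place, and the lens and pinhole are back where they stood; the hand-in returned no verdict.

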